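Vent and open the degreaser jug

ROBOT

A 7-joint arm with a two-finger parallel gripper is mounted at the origin on the work surface. World frame = base frame: x ahead of the robot, y to its left, z up, the work surface at z = 0. Lengths are in m, angles in rad, forces in N, time in s.
With the tool pointing down it reaches from about 0.425 to 0.875 m from the base axis. Payload 4.7 kg.
Tool frame: the origin (TCP) lies at the very end of the fingers, on their centre line; the grasp point (between the pads) lies 19 mm behind it; z points along the fingers, y is the line along which they close (so a half turn about z gives the same grasp; the last joint's range is limited). The gripper opens to 87 mm and grips with 3 to 60 N. Pads are 19 mm wide; open, the fingers measure 117 mm over their backs; the gripper's body (75 mm by 190 mm) begins 51 mm behind the grasp point.
Start: joints at [-1.116, 0.321, -0.07, 1.45, 0.023, 1.371, -0.057], TCP at [0.277, 0.588, 0.198] pointing down, gripper open.
Joint ranges: [-2.86, 2.86], [-0.3, 2.09], [-1.38, 1.24], [0.06, 2.45], [-1.56, 4.7], [0.09, 2.05], [-2.69, 2.69]. Speed limits (rad/s): [2.57, 2.57, 3.14, 3.14, 3.14, 3.14, 3.14].

INTERFACE

Orientations are given as a rotation vector (axis times angle).
In Python, from bench import ctrl gives the robot as it stands.
- The arm moves only by the shell command python3 -m jog 'ROWS' [FORCE]. ROWS is JSON, a list that holds one entry, the list of rows, each a list of 7 numbers: the shift along the tool's x, y, z in mm, then the turn, a rotation vector about the tool's x, y, z in degrees, then the finger opening in mm, from 0 to 87. A call has 1 to 10 rows; each row is the pose to reach, as a shift and turn from the pose commanded when the call began, along the tool's axes at that moment; what a row does not reach only later rows make up. A row lasts 1/10 s, in which the tool goes at most 50 mm and 8.59 degrees, less where a joint would pass 70% of its speed; a pose out of reach is approached as far as the arm can. A call with a gripper value outside its range is refused whole. The fingers move at their own pace and stop on an object; FORCE is the grip in N (left out, the last holds). Time passes only in rows, so rows that repeat a pose let the fingers close. It gives the time, the measured TCP pose, the force, the opening and the grip force at its end, in the units of the state.
- ctrl.get_state(): the state, without advancing time (a new reading comes with each control period).
- ctrl.get_image(name): name is "scene" or "top" or "wrist"; returns a dict with "image" (384x512x3 uint8, red, green, blue), "depth" (384x512 float32, m along the optical axis (not along the pixel's ray), 0 where there is no reading), "fov_y" (degrees; the focal length in pixels is half the picture's height over the tangent of half this angle, whatever the lens; pixels are square), "cx", "cy" (the principal point, pixels), "rvec" (rotation vector, rad) and "tvec" (3), from world to camera coordinates, as OpenCV has them. Camera axes: x right, y down, z forward; pixel columns grow to the right and rows downward; lengths in m; the calibration is good to about 2 mm. A picture is of the moment at which its call begins.
- ctrl.close_job(): hands the job in; it is judged then, once.
The state is a dict: "time": time; "joint_positions": joint angles; "qd": joint speeds; "joint_torque": joint torques, N m; "position": TCP position; "tool_rot": TCP orientation; "ft_force": force on the tool from outside, world axes, zero at the start; "torque": the same for the moment, N m; "grip_width": opening from 0.0 (shut) to 1.0 (fully open); "grip_force": force on a finger pad.
Only numpy, scipy, OpenCV 4.12 (cv2) and the standard library are available. Lean on these libraries where they do the work, as an engineer would, in place of code of your own. Each camera call takes 0.05 s, during which the arm holds its last target. There are 200 camera calls.

TASK

On this plastic-parts bench, first turn the jug's yellow vent knob clockwise until it clicks past its detent to its far stop. Then press the red safety cap down, keep it pressed while you twist it anticlockwise until free (never force it round unpressed), lift it straight up to about 6 cm clear above the neck and finish while still holding it there, upright, in the gripper. Leave all the parts lying around where they are.

Things in the scene. Friction and masses are not known exactly. Their poses are not given: they have to be found in the camera images.
- jug: White degreaser jug, 130 (its x) x 240 (its y), strapped in a black spill tray 260 x 340 with a 16 high rim, floor 4; all fixed. Origin: centre of the tray's underside, on the bench; z up. Jug's flat top 145 above the origin; neck axis at (0, +60), vent knob axis at (0, -65). A low carrying handle runs along y at x = +48, 27 above the jug top.
- neck (a point): Centre of the neck's flat top rim, 33 above the jug's top (178 above the jug origin). Neck 44 in diameter with three claws reaching to 57 diameter; a spring plunger 20 wide sticks up through its middle and lifts against the cap.
- cap: Red round push-and-turn cap, loose, 56 to 108 g. Origin: centre of the skirt's underside. 66 outside diameter; disc's upper face 31 above the origin; on it a straight grip bar 56 long (cap's x), 20 thick (y), 28 high, white mark on its +x half. Locked at the start: x along the jug's x within 0.04 rad, origin 158 above the jug origin. Unpressed it must not be wrenched round.
- cap_grip (a point): Middle of the cap's grip bar, 45 above the cap's origin. Press down 6 to 7 mm (5 needed, bottoms at 7.5; spring 6 to 9 N) and, pressing on, turn anticlockwise from above: free to lift from 0.92 rad, stop at 1.53, aim for 1.22. Then it clears the neck's claws 9 mm above its locked height. Gripping fingers may also push on the disc beside the bar.
- vent_grip (a point): Point on the vent knob's axis at the height to grip, 194 above the jug origin. The yellow knob has a 44 diameter disc and above it a straight bar 42 long, 14 thick, whose top is 7 above this point and whose foot is 23 below it. The point's x axis lies along the bar and turns with the knob; at the start it is along the jug's x.
- vent (a joint): Vent knob angle in rad: 0 closed, grows clockwise seen from above to the far stop at 1.2. A spring detent resists with up to about 0.2 N m before 0.6 rad; past 0.6 the spring snaps it on to 1.2 by itself, short of 0.6 it springs back to 0.
- terminal_block: Bystander: white ceramic terminal block, 24 x 44 x 25 high, lying in the spill tray on the robot's side of the jug. Origin: centre of underside.
- relay_block: Bystander: black block with four steel studs, 34 x 30 x 27 high, lying in the spill tray. Origin: centre of underside.
- collar: Bystander: yellow plastic ring, 38 diameter, 15 high, lying in the spill tray. Origin: centre of underside.
- fan_flange: Bystander: white square frame with a round opening, 120 x 120 x 4, lying flat on the bench. Origin: centre of underside.
- coil_former: Bystander: black plastic tube, 64 diameter, 85 high, standing on the bench. Origin: centre of underside.
- bracket: Bystander: teal U-shaped bracket, 80 x 54 x 14 high, lying flat. Origin: underside of the middle of its long bar.
- dome_lamp: Bystander: aluminium cup with a clear dome, 48 diameter, 69 high, standing. Origin: centre of underside.

How it is judged:
By the outcome, as a careful person would: the job done as asked, in the order asked, and still so for the second after the job is handed in, while the arm keeps its last pose, push and grip.
It also fails if it takes over 48 s, if anything falls off the work surface, if the arm or the gripper's body presses on something with over 40 N, if the wrist force passes 120 N, or if a joint passes its speed limit or range.

## Working session

There is one attempt and no reset: what is moved stays moved. The work goes in short steps, Python scripts to look and compute and a shell command to move; the robot and the scene stay as the last step left them, time stands still between calls to the robot, and variables do not carry over. Pictures are saved under pics/ and viewed, at most 10 in all, crops included, and the job is handed in when it is done.

```bash
mkdir -p pics; ls
cat > h.py <<'E'
import numpy as np,cv2
from scipy.spatial.transform import Rotation as R
from bench import ctrl
def grab(n):
    d=ctrl.get_image(n);return d
def save(d,f): cv2.imwrite('pics/'+f,cv2.cvtColor(d['image'],cv2.COLOR_RGB2BGR))
def cam(d):
    f=d['image'].shape[0]/2/np.tan(np.radians(d['fov_y'])/2)
    Rm=R.from_rotvec(np.ravel(d['rvec'])).as_matrix();t=np.ravel(d['tvec']);return f,Rm,t
def plane(d,uv,z):
    f,Rm,t=cam(d);uv=np.atleast_2d(uv).astype(float)
    r=np.c_[(uv[:,0]-d['cx'])/f,(uv[:,1]-d['cy'])/f,np.ones(len(uv))]@Rm
    o=-Rm.T@t;return o+r*((z-o[2])/r[:,2])[:,None]
def cloud(d,m):
    f,Rm,t=cam(d);v,u=np.nonzero(m&(d['depth']>0));z=d['depth'][v,u]
    return (np.c_[(u-d['cx'])/f*z,(v-d['cy'])/f*z,z]-t)@Rm
def mask(d,c):
    h=cv2.cvtColor(d['image'],cv2.COLOR_RGB2HSV);H,S,V=[h[...,i].astype(int) for i in range(3)]
    if c=='red': return ((H<8)|(H>172))&(S>120)&(V>60)
    return (H>18)&(H<35)&(S>110)&(V>80)
E
python3 - <<'E'
from h import *
a=grab('top');save(a,'top1.png');b=grab('scene');save(b,'scene1.png')
s=ctrl.get_state();print(s)
for d in(a,b):
    print(d['fov_y'],d['cx'],d['cy'],-cam(d)[1].T@cam(d)[2])
    for c in('red','yel'):
        n,l,st,ce=cv2.connectedComponentsWithStats(mask(d,c).astype(np.uint8))
        for i in range(1,n):
            if st[i,4]>40:
                p=cloud(d,l==i);print(c,st[i],ce[i].round(1),np.median(p,0).round(3) if len(p) else 0,p[:,2].max() if len(p) else 0)
im=np.hstack([cv2.imread('pics/top1.png'),cv2.imread('pics/scene1.png')]);cv2.imwrite('pics/both.png',cv2.resize(im,(800,300)))
E
```

```text
pics
{'time': 0.1, 'joint_positions': array([-1.11587661,  0.32176254, -0.07014374,  1.45158013,  0.02260765,
        1.37080201, -0.05690272]), 'qd': array([-5.02263260e-05,  9.67743469e-04,  9.23894710e-04, -2.28348653e-03,
       -6.36330328e-05,  3.74905286e-04, -1.22136178e-04]), 'joint_torque': array([-1.40420507e-04, -4.92572343e+01, -4.05501360e-01, -3.13399208e+01,
       -6.40345411e-02,  3.95409053e-02,  7.44601198e-05]), 'position': array([0.27712113, 0.58735222, 0.19654889]), 'tool_rot': array([-6.86650831e-01, -3.06532213e+00,  2.72914953e-03]), 'ft_force': array([-0.18622595,  1.29001828,  0.50594295]), 'torque': array([-0.00736362,  0.01331201, -0.00228723]), 'grip_force': 0.0, 'grip_width': 0.9969766818745885}
46.55231041011187 257.4656531590564 195.35346271860246 [ 0.24580231 -0.01524013  1.49201583]
red [194 170  22  24 379] [204.5 182.2] [0.548 0.15  0.192] 0.2257868781001259
yel [    0     0   512    56 27527] [252.1  26.4] [ 1.447  0.027 -0.419] -0.19354659675536223
yel [ 317   77   70   52 2207] [350.1 102.1] [ 0.878 -0.329  0.029] 0.07839979506191305
yel [154 
[... 932 characters left out ...]
] [0.409 0.009 0.017] 0.02288006282379567
yel [392 197  19  12 110] [400.9 201.9] [0.855 0.343 0.021] 0.025248808354588495
yel [410 205  10   9  65] [414.4 208.9] [0.902 0.343 0.02 ] 0.024598566243597738
yel [378 217  19  15 139] [387.7 223.6] [0.856 0.238 0.02 ] 0.024669387493982533
yel [396 227  12  10  79] [401.5 231.4] [0.902 0.237 0.02 ] 0.026071200881377463
yel [363 240  11  11  73] [368.  244.9] [0.841 0.132 0.021] 0.027776561386848992
yel [373 246  20  16 168] [382.4 253.6] [0.888 0.132 0.02 ] 0.024259923348263525
yel [ 478  276   34  108 1887] [500. 347.] [ 1.446  0.415 -0.596] -0.4268254391638645
yel [ 245  326  100   58 2508] [297.4 362.1] [ 0.846 -0.247  0.007] 0.0747143086999411
```

View pics/top1.png

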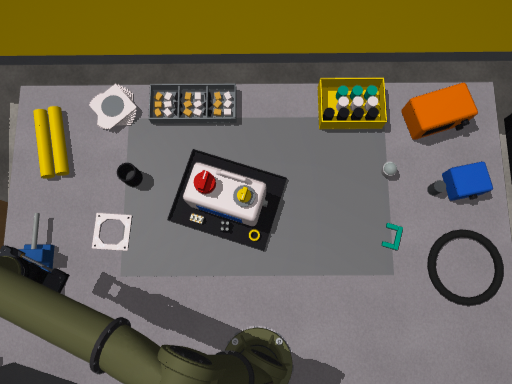

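View pics/scene1.png

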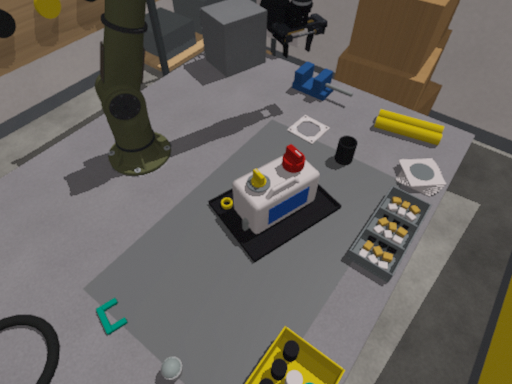

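The pictures show the jug in its black tray around (225,195) in the top view, rotated about −17°. The red cap is at (204,182), the yellow knob at (244,194), and the handle is on the far side. I'll approach above the middle of the jug.

```bash
cat >> h.py <<'E'
def delta(p,yaw_y=None,s=None):
    "shift mm / rotvec deg in tool axes to TCP p, tool y at yaw_y deg, tool z down"
    s=s or ctrl.get_state();A=R.from_rotvec(s['tool_rot']);sh=A.inv().apply(np.array(p)-s['position'])*1000
    a=np.radians(yaw_y);y=np.array([np.cos(a),np.sin(a),0]);z=np.array([0,0,-1.]);T=R.from_matrix(np.c_[np.cross(y,z),y,z])
    print('shift',sh.round(1),'rot',np.degrees((A.inv()*T).as_rotvec()).round(2))
E
python3 -c "
from h import *
delta([.53,.09,.31],73.3)"
```

```text
shift [-440.9 -342.1 -112.8] rot [-0.1  -0.   -8.55]
```

```bash
python3 -m jog '[[[0,0,-45,0,0,-1,87],[-20,-15,-85,0,0,-2,87],[-55,-43,-113,0,0,-3,87],[-93,-72,-113,0,0,-4,87],[-131,-101,-113,0,0,-5,87],[-169,-131,-113,0,0,-6,87],[-207,-160,-113,0,0,-7,87],[-245,-190,-113,0,0,-8,87],[-283,-219,-113,0,0,-8.5,87],[-321,-249,-113,0,0,-8.5,87]]]' 20
python3 -c "
from h import *
delta([.53,.09,.31],73.3)"
```

```text
time: 1.1
position: [0.4618, 0.2238, 0.3104]
tool_rot: [-0.457, -3.108, -0.0]
ft_force: [0.6, 0.5, 0.8]
grip_width: 1.0
grip_force: 0.0
shift [-103.8 -108.5    0.3] rot [ 0.01 -0.01 -0.03]
```

```bash
python3 -m jog '[[[-33,-35,0,0,0,0,87],[-66,-70,0,0,0,0,87],[-97,-101,0,0,0,0,87],[-104,-108.5,0,0,0,0,87],[-104,-108.5,0,0,0,0,87],[-104,-108.5,0,0,0,0,87]]]'
python3 - <<'E'
from h import *
a=grab('wrist');save(a,'w1.png')
print(a['fov_y'],-cam(a)[1].T@cam(a)[2])
for c in('red','yel'):
    n,l,st,ce=cv2.connectedComponentsWithStats(mask(a,c).astype(np.uint8))
    for i in range(1,n):
        if st[i,4]>150:
            p=cloud(a,l==i)
            print(c,st[i],ce[i].round(1),np.median(p,0).round(4),np.percentile(p[:,2],[2,98]).round(4))
E
```

```text
time: 1.7
position: [0.5291, 0.0936, 0.3102]
tool_rot: [-0.455, -3.107, -0.001]
ft_force: [0.1, 0.2, 0.4]
grip_width: 0.999
grip_force: 0.0
66.13973098778321 [0.4604581  0.11395696 0.49790205]
red [ 288  160   59   63 2262] [318.2 189.6] [0.545  0.1535 0.1905] [0.1861 0.2187]
yel [170  92  27  28 470] [182.8 105.5] [0.4069 0.0071 0.0185] [0.0033 0.0212]
yel [ 187  166   37   42 1050] [204.7 185.4] [0.5105 0.0407 0.1809] [0.1704 0.2024]
yel [ 79 245  15  50 239] [ 83.7 270.5] [0.4848 0.057  0.4258] [0.4202 0.4276]
yel [424 245  14  50 221] [432.5 271. ] [0.5123 0.1485 0.4255] [0.4195 0.4275]
yel [ 236  311  202   10 1239] [331.6 315. ] [0.5114 0.1178 0.4336] [0.4315 0.4356]
```

View pics/w1.png

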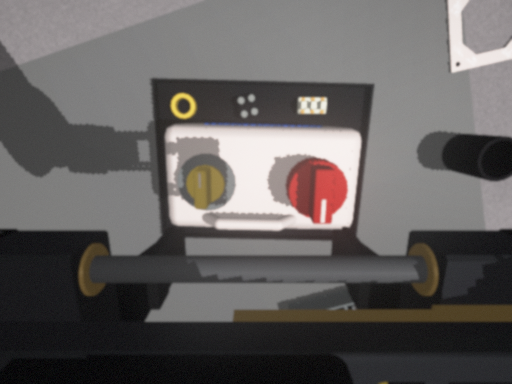

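The wrist view has the jug nearly square in frame: knob bar at (205,187), cap bar at (321,193), handle at (250,224). I'll measure the bar tops from the depth image.

```bash
cat > m.py <<'E'
from h import *
def meas(a):
    out={}
    for c,zt,dz in(('red',.217,.189),('yel',.201,.171)):
        m=mask(a,c);n,l,st,ce=cv2.connectedComponentsWithStats(m.astype(np.uint8))
        P=cloud(a,m);P=P[(P[:,2]>.15)&(P[:,2]<.3)]
        zmax=np.percentile(P[:,2],97)
        T=P[P[:,2]>zmax-.008]
        r=cv2.minAreaRect((T[:,:2]*1000).astype(np.float32))
        D=P[(P[:,2]<zmax-.02)]
        print(c,'zmax',zmax.round(4),'n',len(T),'rect',np.round(r[0],1),np.round(r[1],1),round(r[2],1),'disc circle',np.round(cv2.minEnclosingCircle((P[:,:2]*1000).astype(np.float32))[0],1))
    V=a['image'].min(2)>150
    P=cloud(a,V);P=P[(P[:,2]>.138)&(P[:,2]<.152)]
    r=cv2.minAreaRect((P[:,:2]*1000).astype(np.float32));print('top',np.round(r[0],1),np.round(r[1],1),r[2],np.median(P[:,2]))
E
python3 -c "
from m import *
meas(grab('wrist'))
meas(grab('top'))"
```

```text
red zmax 0.2186 n 959 rect [549. 155.] [20.4 53.9] 72.2 disc circle [548.4 154.4]
yel zmax 0.2025 n 456 rect [510.1  36.6] [14.3 38.5] 72.1 disc circle [510.6  36. ]
top [531.2  98.4] [234.1 124. ] 72.12733459472656 0.14522017733291567Traceback (most recent call last):
  File "<string>", line 4, in <module>
    meas(grab('top'))
    ~~~~^^^^^^^^^^^^^
  File "m.py", line 7, in meas
    zmax=np.percentile(P[:,2],97)
    return _quantile_unchecked(
        a, q, axis, out, overwrite_input, method, keepdims, weights)
    return _ureduce(a,
                    func=_quantile_ureduce_func,
    ...<5 lines>...
                    overwrite_input=overwrite_input,
                    method=method)
    r = func(a, **kwargs)
    result = _quantile(arr,
                       quantiles=q,
    ...<2 lines>...
                       out=out,
                       weights=wgt)
    slices_having_nans = np.isnan(arr[-1, ...])
                                  ~~~^^^^^^^^^
IndexError: index -1 is out of bounds for axis 0 with size 0
```

```bash
python3 -c "
from h import *
delta([.5103,.0364,.177],72.1)"
```

```text
shift [  1.5 -60.7 133.4] rot [ 0.02 -0.03  1.36]
```

```bash
python3 -m jog '[[[0.5,-25,20,0,0,0.5,50],[1,-50,50,0,0,1,50],[1.5,-60.7,80,0,0,1.4,50],[1.5,-60.7,108,0,0,1.4,50],[1.5,-60.7,125,0,0,1.4,50],[1.5,-60.7,133.4,0,0,1.4,50],[1.5,-60.7,133.4,0,0,1.4,50],[1.5,-60.7,133.4,0,0,1.4,50]]]' 25
python3 -c "
from h import *
delta([.5103,.0364,.177],72.1)"
```

```text
time: 2.65
position: [0.5114, 0.0349, 0.1781]
tool_rot: [0.494, 3.101, 0.001]
ft_force: [-0.7, 0.4, -0.1]
grip_width: 0.58
grip_force: 0.0
shift [1.5 1.1 1.1] rot [ 0.04  0.07 -0.19]
```

```bash
python3 -m jog '[[[1.5,1,1,0,0,0,30],[1.5,1,1,0,0,0,10],[1.5,1,1,0,0,0,5],[1.5,1,1,0,0,0,5],[1.5,1,1,0,0,0,5],[1.5,1,1,0,0,0,5],[1.5,1,1,0,0,0,5]]]' 30
python3 -c "
from h import *
s=ctrl.get_state();print(s['torque'],s['grip_width']*87)
delta([.5103,.0364,.177],72.1)"
```

```text
time: 3.35
position: [0.51, 0.0357, 0.1765]
tool_rot: [0.496, 3.102, 0.001]
ft_force: [0.9, -0.4, 0.9]
grip_width: 0.082
grip_force: 0.8
[ 0.08778512 -0.02840091  0.00916717] 7.121177894062571
shift [-0.1  0.8 -0.5] rot [ 0.03  0.04 -0.25]
```

Run:
```python
from h import *
a=grab('wrist');save(a,'w2.png');s=ctrl.get_state();print(s['grip_width']*87,s['grip_force'],s['ft_force'])
```

```text
5.917550296252636 0.9362463746219873 [0.13385812 1.23415445 1.5863719 ]
```

View pics/w2.png

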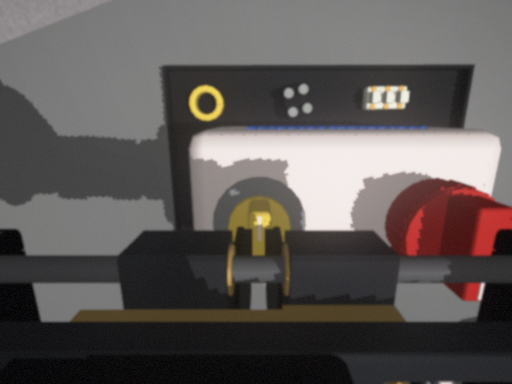

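```bash
python3 -m jog '[[[0,0,0,0,0,0,5],[0,0,0,0,0,0,5],[0,0,0,0,0,0,5]]]' 30
python3 - <<'E'
from h import *
a=grab('wrist');im=cv2.cvtColor(a['image'],cv2.COLOR_RGB2BGR)
cv2.imwrite('pics/w3.png',cv2.resize(im[170:330,150:370],None,fx=3.5,fy=3.5,interpolation=cv2.INTER_CUBIC))
print(ctrl.get_state()['grip_width']*87)
m=mask(a,'yel');P=cloud(a,m);P=P[(P[:,2]>.15)&(P[:,2]<.21)];T=P[P[:,2]>.194];print(len(T),T.min(0),T.max(0))
E
```

```text
time: 3.7
position: [0.51, 0.0356, 0.1765]
tool_rot: [0.496, 3.102, 0.001]
ft_force: [-0.1, 0.6, 2.9]
grip_width: 0.059
grip_force: 1.5
5.220323202213473
574 [0.49023265 0.03123515 0.19400416] [0.51743444 0.04985673 0.20994223]
```

View pics/w3.png

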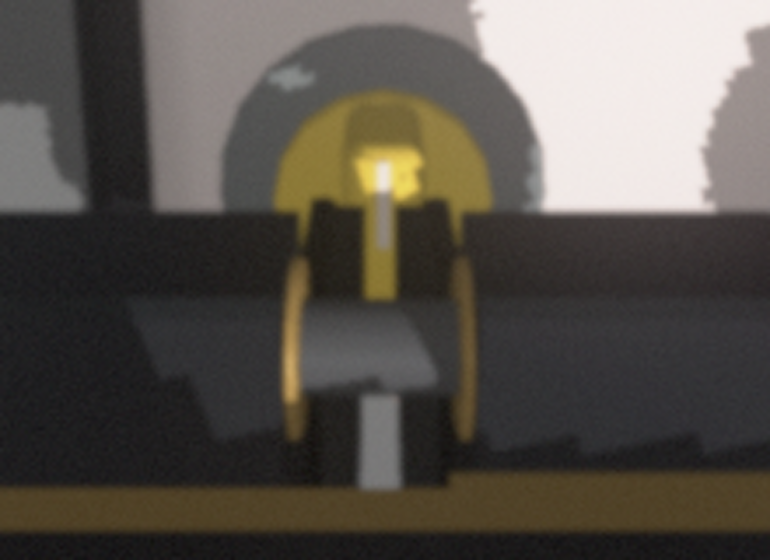

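The crop shows a finger gap narrower than the bar, with the bar's end at crop (385,150) visible between and behind the fingertips at crop (320–450,210). I'll check the fingertip height from depth.

Run:
```python
from h import *
a=grab('wrist')
for u in (245,250,256,259,264,270,275):
    for v in (222,228,234,240,250):
        m=np.zeros(a['depth'].shape,bool);m[v,u]=1;p=cloud(a,m);print(u,v,(p[0]*1000).round(0) if len(p) else None,end=' | ')
    print()
```

```text
245 222 [504.  28. 171.] | 245 228 [497.  32. 203.] | 245 234 [497.  32. 213.] | 245 240 [499.  32. 218.] | 245 250 [499.  32. 231.] | 
250 222 [495.  35. 201.] | 250 228 [499.  34. 201.] | 250 234 [499.  34. 210.] | 250 240 [499.  34. 218.] | 250 250 [499.  35. 231.] | 
256 222 [497.  39. 201.] | 256 228 [500.  38. 202.] | 256 234 [504.  36. 201.] | 256 240 [507.  35. 201.] | 256 250 [513.  33. 202.] | 
259 222 [497.  40. 203.] | 259 228 [500.  39. 203.] | 259 234 [504.  38. 203.] | 259 240 [508.  37. 201.] | 259 250 [514.  35. 202.] | 
264 222 [498.  43. 201.] | 264 228 [502.  42. 201.] | 264 234 [502.  42. 211.] | 264 240 [502.  42. 218.] | 264 250 [503.  41. 227.] | 
270 222 [500.  46. 200.] | 270 228 [503.  45. 200.] | 270 234 [503.  45. 209.] | 270 240 [503.  45. 218.] | 270 250 [503.  44. 231.] | 
275 222 [511.  48. 171.] | 275 228 [502.  48. 205.] | 275 234 [502.  48. 214.] | 275 240 [503.  47. 221.] | 275 250 [503.  46. 231.] |
```

Run:
```python
from h import *
a=grab('scene');im=cv2.cvtColor(a['image'],cv2.COLOR_RGB2BGR)
cv2.imwrite('pics/s2.png',cv2.resize(im[90:230,180:360],None,fx=4,fy=4,interpolation=cv2.INTER_CUBIC))
```

```text
(no output)
```

View pics/s2.png

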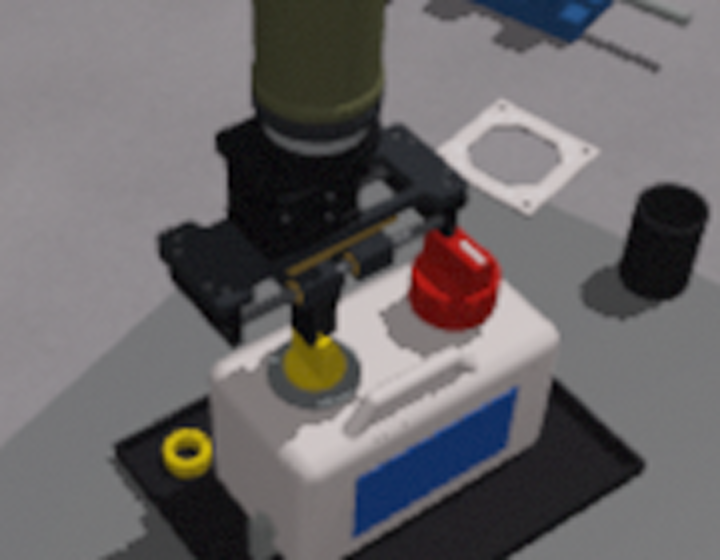

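Both views show the closed fingertips resting on top of the bar (scene crop (320,335)), although the TCP reads 25 mm below the bar top. I'll raise, open to 40 and measure the fingertip height against the reported TCP.

```bash
python3 -m jog '[[[0,0,-30,0,0,0,10],[0,0,-50,0,0,0,10],[0,0,-50,0,0,0,10],[0,0,-50,0,0,0,10]]]' 30
python3 - <<'E'
from h import *
s=ctrl.get_state();A=R.from_rotvec(s['tool_rot'])
def rep(d):
    P=cloud(d,np.ones(d['depth'].shape,bool));Q=A.inv().apply(P-s['position'])*1000
    F=Q[(abs(Q[:,0])<16)&(abs(Q[:,1])<25)&(Q[:,2]>-110)&(Q[:,2]<15)]
    for lo in range(-110,15,8):
        k=F[(F[:,2]>=lo)&(F[:,2]<lo+8)]
        if len(k): print(lo,len(k),np.percentile(k,[2,98],axis=0).round(0).tolist())
rep(grab('wrist'));print();rep(grab('scene'));print(s['position'],s['grip_width']*87)
E
```

```text
time: 4.25
position: [0.5094, 0.0354, 0.2256]
tool_rot: [-0.496, -3.102, 0.0]
ft_force: [-0.6, 0.4, -0.3]
grip_width: 0.117
grip_force: 0.0
-110 36 [[12.0, -10.0, -109.0], [16.0, 10.0, -102.0]]
-102 96 [[5.0, -10.0, -101.0], [15.0, 10.0, -94.0]]
-94 122 [[0.0, -10.0, -94.0], [14.0, 10.0, -86.0]]
-86 94 [[-3.0, -10.0, -86.0], [9.0, 10.0, -79.0]]
-78 623 [[-9.0, -10.0, -77.0], [3.0, 10.0, -74.0]]
-70 49 [[-9.0, -12.0, -66.0], [12.0, 12.0, -62.0]]
-62 212 [[9.0, -13.0, -62.0], [12.0, 13.0, -54.0]]
-54 287 [[5.0, -14.0, -54.0], [12.0, 14.0, -46.0]]
-46 205 [[9.0, -13.0, -46.0], [11.0, 14.0, -38.0]]
-38 182 [[-3.0, -13.0, -38.0], [12.0, 14.0, -30.0]]
-30 135 [[-1.0, -13.0, -30.0], [11.0, 13.0, -25.0]]

-110 3 [[-15.0, 12.0, -105.0], [-11.0, 14.0, -102.0]]
-102 5 [[-12.0, 12.0, -99.0], [-6.0, 14.0, -94.0]]
-94 2 [[-7.0, 12.0, -92.0], [-2.0, 13.0, -91.0]]
-86 1 [[-12.0, 18.0, -79.0], [-12.0, 18.0, -79.0]]
-78 6 [[-12.0, 15.0, -76.0], [-10.0, 22.0, -72.0]]
-70 12 [[-13.0, -14.0, -70.0], [-7.0, 22.0, -62.0]]
-62 29 [[-13.0, -15.0, -62.0], [6.0, 20.0, -55.0]]
-54 26 [[-12.0, -13.0, -53.0], [4.0, 16.0, -47.0]]
-46 31 [[-13.0, -12.0, -45.0], [7.0, 16.0, -38.0]]
-38 25 [[-13.0, -11.0, -38.0], [9.0, 17.0, -31.0]]
-30 25 [[-12.0, -12.0, -30.0], [8.0, 14.0, -24.0]]
[0.50939031 0.0354488  0.22556108] 10.149899648837133
```

The true fingertips are about 24.5 mm behind the reported TCP: nothing appears below −25 mm in either camera. I'll correct every target height by that amount.

```bash
python3 -m jog '[[[0,0,0,0,0,0,40],[0,0,0,0,0,0,40],[0,0,0,0,0,0,40],[0,0,0,0,0,0,40]]]' 30
python3 -c "
from h import *
delta([.5103,.0364,.155],72.1)"
```

```text
time: 4.75
position: [0.5096, 0.0355, 0.226]
tool_rot: [-0.496, -3.102, 0.0]
ft_force: [-0.6, -0.5, -0.1]
grip_width: 0.391
grip_force: 0.0
shift [-0.4  1.  71. ] rot [-0.01 -0.01 -0.25]
```

```bash
python3 -m jog '[[[-0.4,1,25,0,0,-0.2,40],[-0.4,1,45,0,0,-0.2,40],[-0.4,1,60,0,0,-0.2,40],[-0.4,1,71,0,0,-0.2,40],[-0.4,1,71,0,0,-0.2,20],[-0.4,1,71,0,0,-0.2,5],[-0.4,1,71,0,0,-0.2,5],[-0.4,1,71,0,0,-0.2,5],[-0.4,1,71,0,0,-0.2,5],[-0.4,1,71,0,0,-0.2,5]]]' 30
```

```text
time: 5.75
position: [0.5108, 0.036, 0.156]
tool_rot: [0.491, 3.102, 0.0]
ft_force: [-0.7, -2.4, 3.2]
grip_width: 0.161
grip_force: 30.0
```

```bash
python3 -m jog '[[[0,0,0,0,0,7,5],[0,0,0,0,0,14,5],[0,0,0,0,0,21,5],[0,0,0,0,0,28,5],[0,0,0,0,0,35,5],[0,0,0,0,0,42,5],[0,0,0,0,0,50,5],[0,0,0,0,0,58,5],[0,0,0,0,0,66,5],[0,0,0,0,0,68,5]]]' 30; python3 -m jog '[[[0,0,0,0,0,0.5,5],[0,0,0,0,0,0.5,5],[0,0,0,0,0,0.5,25],[0,0,0,0,0,0.5,40],[0,0,0,0,0,0.5,40],[0,0,0,0,0,0.5,40]]]'
python3 -c "
from h import *
s=ctrl.get_state();print(s['grip_width']*87,s['joint_positions'][6]); delta([.5103,.0364,.25],72.1)"
```

```text
time: 6.75
position: [0.5114, 0.0365, 0.156]
tool_rot: [2.145, 2.293, 0.003]
ft_force: [0.9, -1.0, 2.8]
grip_width: 0.16
grip_force: 30.0
time: 7.35
position: [0.5099, 0.0365, 0.1546]
tool_rot: [-2.151, -2.289, 0.001]
ft_force: [0.2, 0.6, -0.9]
grip_width: 0.415
grip_force: 0.0
36.11144026455878 -0.04002629550803959
shift [ -0.1   0.3 -95.4] rot [-6.000e-02 -4.000e-02 -6.853e+01]
```

Lift clear, turn back, move near the cap, and check the knob and cap from there.

```bash
python3 -m jog '[[[0,0,-30,0,0,0,40],[0,0,-70,0,0,0,50],[0,0,-110,0,0,-8,60],[0,0,-120,0,0,-16,60],[0,0,-120,0,0,-24,60],[0,0,-120,0,0,-32,60],[0,0,-120,0,0,-40,60],[0,0,-120,0,0,-48,60],[0,0,-120,0,0,-56,60],[0,0,-120,0,0,-64,60]]]' 
python3 -c "
from h import *
delta([.53,.097,.26],72.1)"
```

```text
time: 8.35
position: [0.5101, 0.0364, 0.2749]
tool_rot: [-0.602, -3.083, 0.0]
ft_force: [-0.9, 0.8, -0.4]
grip_width: 0.689
grip_force: 0.0
shift [ 4.4 63.6 14.9] rot [-0.01 -0.03 -4.21]
```

```bash
python3 -m jog '[[[2,32,0,0,0,-2,60],[4,63,0,0,0,-4.2,60],[4,63,0,0,0,-4.2,60],[4,63,0,0,0,-4.2,60],[4,63,0,0,0,-4.2,60]]]' 
python3 -c "
from m import *
a=grab('wrist');save(a,'w4.png');meas(a)
delta([.5487,.1548,.2],72.1)"
```

```text
time: 8.85
position: [0.5306, 0.0949, 0.275]
tool_rot: [-0.501, -3.101, 0.001]
ft_force: [-0.0, 0.1, 0.8]
grip_width: 0.691
grip_force: 0.0
red zmax 0.2184 n 1205 rect [549.1 155.1] [20.4 54.3] 72.2 disc circle [548.4 154.4]
yel zmax 0.2023 n 599 rect [511.6  36.6] [14.2 41.2] 3.5 disc circle [510.1  35.4]
top [530.9  98.3] [233.3 123.3] 71.69237518310547 0.145233866690856
shift [ 1.8 62.7 75.2] rot [-0.02  0.01 -0.47]
```

View pics/w4.png

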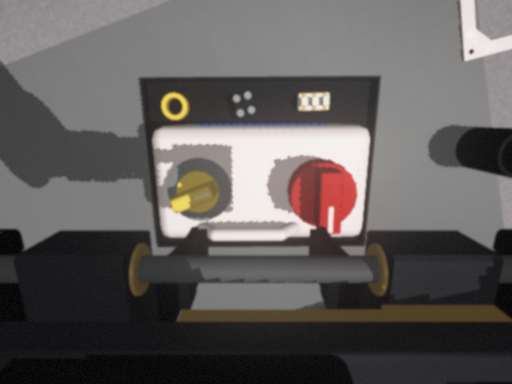

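The knob bar now reads 68.6° clockwise from where it started, so it is at the far stop (bar end at (180,203)). The cap bar is still at (325,195), centre (549,155) mm. Next I go down onto the cap.

```bash
python3 -m jog '[[[1,32,10,0,0,-0.4,50],[2,62.7,25,0,0,-0.4,50],[2,62.7,55,0,0,-0.4,50],[2,62.7,70,0,0,-0.4,50],[2,62.7,70,0,0,-0.4,50],[2,62.7,70,0,0,-0.4,50]]]' 
python3 -c "
from h import *
delta([.5489,.1549,.1665],72.1)"
```

```text
time: 9.5
position: [0.5489, 0.1549, 0.206]
tool_rot: [0.491, 3.102, 0.0]
ft_force: [0.8, 0.5, 0.2]
grip_width: 0.574
grip_force: 0.0
shift [ 0.  -0.  39.5] rot [ 0.02  0.04 -0.08]
```

```bash
python3 -m jog '[[[0,0,15,0,0,0,50],[0,0,28,0,0,0,50],[0,0,38,0,0,0,40],[0,0,38,0,0,0,25],[0,0,38,0,0,0,10],[0,0,38,0,0,0,10],[0,0,38,0,0,0,10],[0,0,38,0,0,0,10],[0,0,38,0,0,0,10]]]' 45
python3 -c "
from h import *
print(ctrl.get_state()['grip_width']*87);delta([.5489,.1549,.1675],72.1)"
```

```text
time: 10.4
position: [0.5485, 0.1558, 0.1675]
tool_rot: [0.488, 3.103, -0.001]
ft_force: [-0.7, -1.9, 2.4]
grip_width: 0.225
grip_force: 45.0
19.618355612671458
shift [-0.6 -0.8  0. ] rot [-0.02  0.01  0.02]
```

Gripped at 19.6 mm. Press 6.5 mm and check.

```bash
python3 -m jog '[[[0,0,2.5,0,0,0,10],[0,0,5,0,0,0,10],[0,0,6.5,0,0,0,10],[0,0,6.5,0,0,0,10],[0,0,6.5,0,0,0,10],[0,0,6.5,0,0,0,10]]]'
python3 -c "
from m import *
meas(grab('wrist'));print(ctrl.get_state()['position'])"
```

```text
time: 11.0
position: [0.5487, 0.1559, 0.1618]
tool_rot: [0.488, 3.103, 0.0]
ft_force: [-3.0, -1.8, 6.8]
grip_width: 0.222
grip_force: 45.0
red zmax 0.2127 n 2450 rect [545.1 155.4] [40.2 61.8] 59.9 disc circle [544.1 156.3]
yel zmax 0.287 n 3463 rect [523.5 165.2] [82.6  8. ] 72.1 disc circle [523.5 104.2]
top [531.2  99.6] [231.4 123.9] 71.94442749023438 0.14486392223095762
[0.54863672 0.1559153  0.1618239 ]
```

The tool and cap both dropped 5.7 mm and the force is 6.8 N, so I'll press 0.9 mm deeper and then twist.

```bash
python3 -m jog '[[[0,0,0.9,0,0,0,10],[0,0,0.9,0,0,0,10],[0,0,0.9,0,0,0,10]]]'; python3 -m jog '[[[0,0,0,0,0,-7,10],[0,0,0,0,0,-14,10],[0,0,0,0,0,-21,10],[0,0,0,0,0,-28,10]]]'; python3 -c "
from h import *
s=ctrl.get_state();print(s['torque'],s['joint_positions'][6])"
```

```text
time: 11.35
position: [0.5486, 0.1559, 0.161]
tool_rot: [0.488, 3.103, 0.0]
ft_force: [-2.1, -2.2, 7.1]
grip_width: 0.225
grip_force: 45.0
time: 11.75
position: [0.548, 0.1555, 0.1609]
tool_rot: [0.284, -3.128, 0.001]
ft_force: [-4.3, -3.3, 7.5]
grip_width: 0.225
grip_force: 45.0
[-0.77366454  1.00938441 -0.06486288] 1.4744340334250177
```

```bash
python3 -m jog '[[[0,0,0,0,0,-7,10],[0,0,0,0,0,-14,10],[0,0,0,0,0,-21,10],[0,0,0,0,0,-28,10],[0,0,0,0,0,-35,10],[0,0,0,0,0,-42,10],[0,0,0,0,0,-42,10],[0,0,0,0,0,-42,10]]]'; python3 -c "
from h import *
s=ctrl.get_state();print(s['torque'],s['joint_positions'][6]);delta([.5489,.1549,.1675],142.1)"
```

```text
time: 12.55
position: [0.5487, 0.1546, 0.161]
tool_rot: [1.379, -2.822, 0.003]
ft_force: [-3.1, -4.5, 8.0]
grip_width: 0.228
grip_force: 45.0
[-1.00497316  0.83013045  0.07992347] 2.1935851420130192
shift [-0.4  0.1 -6.5] rot [-0.08 -0.06 -0.01]
```

```bash
python3 -m jog '[[[0,0,-3,0,0,0,10],[0,0,-7,0,0,0,10],[0,0,-12,0,0,0,10],[0,0,-17,0,0,0,10],[0,0,-22,0,0,0,10]]]'; python3 -m jog '[[[0,0,-12,0,0,0,10],[0,0,-24,0,0,0,10],[0,0,-36,0,0,0,10],[0,0,-48,0,0,0,10],[0,0,-58,0,0,0,10],[0,0,-64,0,0,0,10],[0,0,-64.5,0,0,0,10],[0,0,-64.5,0,0,0,10],[0,0,-64.5,0,0,0,10],[0,0,-64.5,0,0,0,10]]]'
python3 - <<'E'
from m import *
print(ctrl.get_state()['ft_force'],ctrl.get_state()['position'],ctrl.get_state()['grip_width']*87)
a=grab('scene');b=grab('wrist')
P=cloud(a,mask(a,'red'));P=P[(abs(P[:,0]-.55)<.1)&(abs(P[:,1]-.155)<.1)];print(np.percentile(P,[1,99],axis=0))
A=cv2.resize(a['image'][60:240,180:380],(400,360));im=np.hstack([A,cv2.resize(b['image'],(400,300))[:300] if 0 else cv2.resize(b['image'],(400,360))]);cv2.imwrite('pics/f.png',im[...,::-1])
E
```

```text
time: 13.05
position: [0.5487, 0.1552, 0.1811]
tool_rot: [1.379, -2.822, 0.002]
ft_force: [1.6, -4.6, -2.6]
grip_width: 0.229
grip_force: 45.0
time: 14.05
position: [0.5482, 0.1562, 0.2456]
tool_rot: [1.38, -2.821, -0.0]
ft_force: [-0.2, -0.0, -1.3]
grip_width: 0.224
grip_force: 45.0
[-0.18105241 -0.01252069 -1.29250038] [0.54815766 0.15622804 0.24562051] 19.497917573070822
[[0.5281817  0.1264628  0.23803824]
 [0.58425711 0.167461   0.29724232]]
```

View pics/f.png

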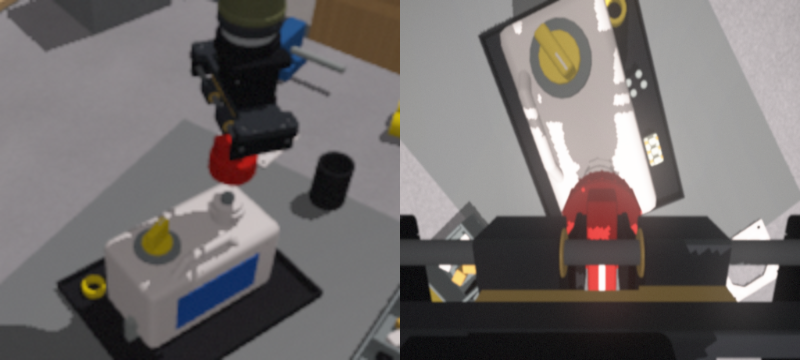

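The cap is off: it hangs upright in the gripper (left view (232,158)) with its underside at z 0.238, 60 mm above the neck. The knob is still at its far stop and the loose parts are undisturbed. Handing in.

```bash
python3 -c "
from bench import ctrl
print(ctrl.close_job())"
```

```text
the job is handed in; nothing more can be done
None
```

The job is handed in at about 14 s: the vent knob is at its far stop, and the cap was pressed, twisted free, lifted and is held upright about 6 cm above the neck; the loose parts I could see looked undisturbed, though my first try at the knob closed the fingers on top of its bar because the real fingertips sit about 25 mm short of the reported TCP.

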